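# Nest the wheel caps and lock them under the hook

## Robot

A 7-joint arm with a two-finger parallel gripper is mounted at the origin on the work surface. World frame = base frame: x ahead of the robot, y to its left, z up, the work surface at z = 0. Lengths are in m, angles in rad, forces in N, time in s.
With the tool pointing down it reaches from about 0.4 to 0.85 m from the base axis. Payload 4.5 kg.
Tool frame: the origin (TCP) lies at the very end of the fingers, on their centre line; the grasp point (between the pads) lies 19 mm behind it (ctrl.grasp_offset is the distance from the TCP to the grasp point, in m); z points along the fingers, y is the line along which they close (so a half turn about z gives the same grasp; the last joint's range is limited). The gripper opens to 85 mm and grips with 20 to 120 N. Pads are 22 mm wide; open, the fingers measure 114 mm over their backs; the gripper's body (76 mm by 85 mm) begins 54 mm behind the grasp point. The pads swing forward as they close: fully open they stand 13 mm farther back than shut.
Start: joints at [1.153, 0.689, -0.195, 1.565, 0.157, 0.902, -0.215], TCP at [0.273, -0.562, 0.231] pointing down, gripper open.
Joint ranges: [-3.01, 3.01], [-0.46, 2.08], [-1.47, 1.51], [0.13, 2.56], [-1, 4.14], [0.04, 2.09], [-2.66, 2.66]. Speed limits (rad/s): [2.57, 2.57, 3.14, 3.14, 3.14, 3.14, 3.14].

## Interface

Orientations are given as a rotation vector (axis times angle).
In Python, from workcell import ctrl gives the robot as it stands.
- The arm moves only by the tool drive_tool, never from a script. Its argument "moves" is a list that holds one entry, the list of rows, each a list of 5 numbers: the closure, from -1 (fully open) to 1 (shut), then the shift along the tool's x, y, z in m, then the turn about the tool's z in rad. In form: [[[gripper, tx, ty, tz, yaw], ...]]. A call has 1 to 8 rows; each row is the pose to reach, as a shift and turn from the pose commanded when the call began, along the tool's axes at that moment; what a row does not reach only later rows make up. A row lasts 1/10 s, in which the tool goes at most 50 mm and 8.59 degrees, less where a joint would pass 70% of its speed; a pose out of reach is approached as far as the arm can. A call with a gripper value outside its range is refused whole. The fingers move at their own pace and stop on an object; "grip_force" is the grip in N (left out, the last holds). Time passes only in rows, so rows that repeat a pose let the fingers close. It gives the time, the measured TCP pose, the force, the opening and the grip force at its end, in the units of the state.
- ctrl.state(): the state, without advancing time (a new reading comes with each control period).
- ctrl.read_camera(name): name is "scene" or "top" or "wrist"; returns a dict with "frame" (480x640x3 uint8, red, green, blue), "range_z" (480x640 float32, m along the optical axis (not along the pixel's ray), 0 where there is no reading), "intrinsics" (3x3 intrinsics, pixels), "eye" and "rotation" of the camera in the world; the wrist camera has in their place "tool_from_camera" (4x4, takes a point from camera to tool coordinates, whose origin is the TCP and whose axes are the flange's). Camera axes: x right, y up, looking along -z (the intrinsics and any distortion apply to the point x, -y, -z); pixel columns grow to the right and rows downward; lengths in m; the calibration is good to about 2 mm. The wrist camera is an equidistant fisheye: a pixel r from the principal point sees the ray r / f radians off the axis. A picture is of the moment at which its call begins: read the wrist's pose just before it.
- ctrl.finish_job(): hands the job in; it is judged then, once.
The state is a dict: "t": time; "q": joint angles; "joint_velocities": joint speeds; "joint_torque": joint torques, N m; "position": TCP position; "tool_rot": TCP orientation; "ft_force": force on the tool from outside, world axes, zero at the start; "wrist_torque": the same for the moment, N m; "width": opening from 0.0 (shut) to 1.0 (fully open); "gripper_force": force on a finger pad.
Only numpy, scipy, OpenCV 4.12 (cv2) and the standard library are available. Lean on these libraries where they do the work, as an engineer would, in place of code of your own. Each camera call takes 0.05 s, during which the arm holds its last target. There are 200 camera calls.

## Task

Put the trailer's wheel caps away in the keeper stand: nest all the domed steel caps that are there, open side up, one inside the next in the stand's seat cup, then swing the steel hook fully over the stack until it stops. Lock the hook by knocking the spring pin down flush with its bracket with the mallet (never with the gripper itself), and stand the mallet back on its face on the rubber mat; leave the other things on the shelf where they are.

Things in the scene. Friction and masses are not known exactly. Their poses are not given: they have to be found in the camera images.
- cap1: domed steel wheel centre cap lying inverted: flat crown (35 mm across) down, open side up. 36 mm tall, wall 3 mm; the top 10 mm (26 to 36 mm up) is a straight band 66 mm outside diameter, good to grip across from above; below it the wall tapers in to the crown. About 85 g. Origin: centre of the crown's underside, z out of the open side. Five alike, some absent
- cap2: a cap exactly like cap1 (may be absent), same origin and axes. Inside each cap stands a central boss 24 mm across, its top 14 mm above the crown's underside: the crown of the next cap rests on that boss, so each nested cap sits 14 mm above the one below, with 1 to 2 mm of sideways play
- cap3: a cap exactly like cap1 and cap2 (may be absent), same origin and axes
- cap4: a cap exactly like cap1 and cap2 (may be absent), same origin and axes
- cap5: a cap exactly like cap1 and cap2 (may be absent), same origin and axes
- stand: cap keeper stand: steel base plate 250 x 104 x 6 mm bolted to the shelf. Origin on the table at the axis of the fixed seat cup (65 mm across, rim 36 mm above the table); the plate runs 55 mm to -x and 195 mm to +x of it. Along +x: pivot post at 110 mm, then an upright bracket at 173 to 183 mm with an ear reaching back over the hook's plate
- seat (a point): where the crown of the first cap rests in the fixed seat cup, on the cup's axis, 20 mm above the table; axes as the stand's. The k-th nested cap (k = 0, 1, ..) has its origin 14 mm x k above this point
- hook_pivot (a point): on the hook's vertical pivot axis, 132 mm above the table, 110 mm from the seat axis on the stand's +x side
- hook_tip (a point): on the hook's upturned end. The hook is a 12 mm round steel bar, level 132 mm above the table from the pivot out to 125 mm, then turned straight up: this upright end, 12 mm thick, 138 to 182 mm above the table, is what to pinch from above or push. The point is on its centre line, 176 mm above the table
- hook (a joint): hook angle, rad: 0 = fully over the stack, at its stop, bar pointing from the pivot over the seat axis (15 mm past it); grows to 2.3 as it swings aside, clockwise seen from above, to the stand's +y side. Starts 1.45 to 2.15. Stiff (0.06 N m, 0.5 N at the tip), stays where left. The bar passes 14 mm over a stack of five
- pin_top (a point): centre of the top face of the lock pin, a slotted spring pin 10 mm thick standing upright in the bracket's ear, 38 mm beyond the pivot (stand's +x); it stands 17 to 20 mm proud of the ear before driving
- ear_top (a point): centre of the pin's hole in the top face of the bracket's ear, 158 mm above the table; the ear reaches from 18 mm towards the pivot to 35 mm away from it and 18 mm either side. The pin is home when its top is flush with this
- pin (a joint): how far the lock pin is driven down, m: 0 to 0.003 at the start, 0.020 = flush, its stop. Its spring grip takes about 9 N to move; it stays where driven. The hook's index plate below blocks it a few mm down unless the hook is fully over (under 0.07 rad); then it goes through a slot and locks the hook
- mallet: soft-face mallet standing on a face of its head: head 48 mm across, 72 mm tall, rubber faces; straight wooden handle 18 mm wide, 24 mm tall, level at mid-head (36 mm above the lower face), from the head out to 180 mm on its -x side. 420 g, nearly all in the head (centre of mass within 15 mm of its axis). Origin: centre of the lower face, the striking face; z up
- mat: black rubber mat fixed to the shelf, 280 x 170 mm, 4 mm thick, the mallet's place; origin at its centre on the table, long side along its x
- lug_tray: stainless steel tray of acorn lug nuts, 170 x 120 x 28 mm, origin under its centre; a bystander
- socket_rail: orange plastic socket rail 36 x 210 mm with six sockets, 42 mm tall, origin under its centre; a bystander
- ext_bar: chrome extension bar, 17 mm thick and 170 mm long, lying along its x, origin under its centre; a bystander
- valve_cup: blue hard silicone cup of valve caps, 58 mm across and 42 mm tall, no rim band, origin under its centre; a bystander
- grease_tin: closed round grease tin, 67 mm across and 44 mm tall, flat lid, origin under its centre; a bystander
- tyre_gauge: round tyre pressure gauge 60 mm across and 22 mm tall with a brass stem reaching 93 mm out along its x, origin under the dial's centre; a bystander
Things that resemble listed ones, but are neither listed nor needed, are in the scene too. What is shaped like the cap1 but red or yellow is not meant.

How it is judged:
On the way, in this order (a step that is already met when the one before it is completed fails the run):
1. every cap present is nested, open side up, in the stack on the seat, and let go (horizontal distance between each of cap1, cap2, cap3, cap4, cap5 and seat below 0.009 m and angle between each of cap1, cap2, cap3, cap4, cap5's own z axis and vertical below 0.12 rad and z of cap1 in the frame of seat between -0.004 and 0.062 m and z of cap2 in the frame of seat between -0.004 and 0.062 m and z of cap3 in the frame of seat between -0.004 and 0.062 m and z of cap4 in the frame of seat between -0.004 and 0.062 m and z of cap5 in the frame of seat between -0.004 and 0.062 m and contact force between the fingers and cap1 below 0.1 N and contact force between the fingers and cap2 below 0.1 N and contact force between the fingers and cap3 below 0.1 N and contact force between the fingers and cap4 below 0.1 N and contact force between the fingers and cap5 below 0.1 N), for 0.3 s.
2. the hook is swung fully over the stack (value of joint hook below 0.07 rad), for 0.2 s.
3. the lock pin is driven down flush with the ear (value of joint pin above 0.0175 m), for 0.2 s.
At the end, for the whole second after the job is handed in: All caps present nested open side up (within 0.12 rad) in one stack, within 9 mm of the seat axis; hook within 0.07 rad of fully over; pin within 2.5 mm of flush; mallet upright on its face (0.1 rad), whole head over the mat; all at rest (horizontal distance between each of cap1, cap2, cap3, cap4, cap5 and seat below 0.009 m and angle between each of cap1, cap2, cap3, cap4, cap5's own z axis and vertical below 0.12 rad and z of cap1 in the frame of seat between -0.004 and 0.062 m and z of cap2 in the frame of seat between -0.004 and 0.062 m and z of cap3 in the frame of seat between -0.004 and 0.062 m and z of cap4 in the frame of seat between -0.004 and 0.062 m and z of cap5 in the frame of seat between -0.004 and 0.062 m and linear speed of each of cap1, cap2, cap3, cap4, cap5, mallet below 0.03 m/s and value of joint hook below 0.07 rad and value of joint pin above 0.0175 m and x of mallet in the frame of mat between -0.118 and 0.118 m and y of mallet in the frame of mat between -0.063 and 0.063 m and z of mallet in the frame of mat below 0.012 m and angle between mallet's own z axis and vertical below 0.1 rad); the robot touches nothing.
It fails at once if the gripper or arm pushes on the lock pin itself (contact force between any of the fingers, the arm and pin above 2 N).
It fails at once if another thing on the shelf is moved more than 5 cm (distance of any of lug_tray, socket_rail, ext_bar, valve_cup, grease_tin, tyre_gauge from where it was at the start of the episode above 0.05 m).
Of cap1, cap2, cap3, cap4, cap5 only 3 to 5 are there at a start; the rules pass over those that are not, and their reading is None.
At some moment in a run one of cap1, cap2, cap3, cap4, cap5 may be knocked a few centimetres aside while the robot is not near it.
It also fails if it takes over 210 s, if anything falls off the work surface, if the arm or the gripper's body presses on something with over 40 N, if the wrist force passes 120 N, or if a joint passes its speed limit or range.

## Working session

There is one attempt and no reset: what is moved stays moved. The work goes in short steps, Python scripts to look and compute and a tool call to move; the robot and the scene stay as the last step left them, time stands still between calls to the robot, and variables do not carry over. Pictures are saved under pics/ and viewed, at most 14 in all, crops included, and the job is handed in when it is done.

Besides the shell and the picture viewer there is one more tool, called after "Request:" as name(argument=value, ...), one argument or row to a line, values as JSON. drive_tool: Moves the arm, as the interface text tells. Its arguments: {"type":"object","properties":{"moves":{"type":"array"},"grip_force":{"type":"number"}},"required":["moves"]}

```bash
mkdir -p pics; ls; python3 - <<'E'
from workcell import ctrl
import cv2,numpy as np
s=ctrl.state(); print(s)
for n in ("scene","top"):
    c=ctrl.read_camera(n); cv2.imwrite(f"pics/{n}0.png",c["frame"][:,:,::-1]); np.savez(f"{n}0.npz",**c)
    print(n,c["intrinsics"],c["eye"],c["rotation"],c["range_z"].min(),c["range_z"].max())
E
```

```text
pics
{'t': 0.0, 'q': array([ 1.15279268,  0.69001718, -0.19450302,  1.56635786,  0.15731614,
        0.90249604, -0.21509375]), 'joint_velocities': array([-0.00043397,  0.00049977,  0.00020868,  0.0007298 , -0.00045271,
       -0.00038321,  0.00131011]), 'joint_torque': array([ 9.83044119e-04, -5.39607775e+01, -1.26666382e+00, -1.58543372e+01,
        8.96413199e-03,  9.50680173e-03, -2.57091534e-05]), 'position': array([ 0.27252569, -0.56172315,  0.23045938]), 'tool_rot': array([-3.05998806e+00, -7.03411906e-01,  8.95153640e-04]), 'ft_force': array([-0.56378451, -0.72814871,  0.22830716]), 'wrist_torque': array([-0.02494603, -0.01347461, -0.05587075]), 'gripper_force': 0.0, 'width': 1.0004382215899408}
scene [[467.07333889   0.         318.14532958]
 [  0.         467.07333889 237.51487819]
 [  0.           0.           1.        ]] [ 1.46053187 -0.25809292  0.80212914] [0.80004769 0.6629496  1.31782684] 0.0 3.9999974
top [[532.55570487   0.         313.28909376]
 [  0.         532.55570487 238.7470303 ]
 [  0.           0.           1.        ]] [ 0.37522183 -0.10043551  1.25448238] [ 0.10656772 -0.10736673 -1.59315907] 0.0 2.1734154
```

View pics/top0.png

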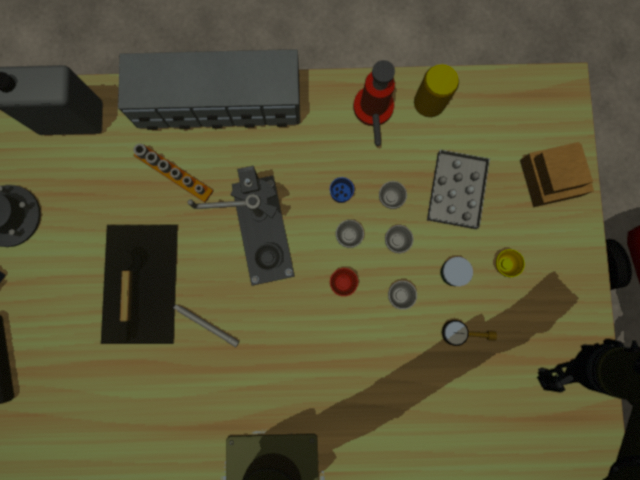

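View pics/scene0.png

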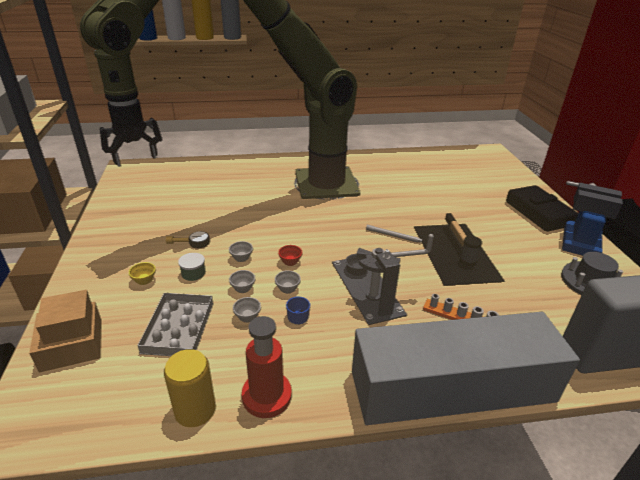

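The top view shows four steel caps, open side up, at (392,195), (350,234), (399,239) and (403,294). The red one at (344,281) and the yellow one at (510,263) are decoys. The blue cup is at (342,190) and the tin at (458,271). The stand's seat cup is at (268,257), its hook tip at about (193,204), and the mallet head at (138,258). Next is a crop to confirm this, plus measurements.

```bash
cat > h.py <<'E'
from workcell import ctrl
import cv2,numpy as np
from scipy.spatial.transform import Rotation as R
def cloud(c):
    K=c["intrinsics"]; z=c["range_z"]; v,u=np.indices(z.shape)
    P=np.stack([(u-K[0,2])/K[0,0]*z,-(v-K[1,2])/K[1,1]*z,-z],-1)
    W=P@R.from_rotvec(c["rotation"]).as_matrix().T+c["eye"]; W[z<=0]=np.nan
    return W
def proj(c,p):
    K=c["intrinsics"]; q=R.from_rotvec(c["rotation"]).as_matrix().T@(np.asarray(p)-c["eye"])
    return np.array([K[0,2]+K[0,0]*q[0]/-q[2],K[1,2]+K[1,1]*q[1]/q[2]])
def circ(p):
    A=np.c_[2*p,np.ones(len(p))]; s=np.linalg.lstsq(A,(p**2).sum(1),rcond=None)[0]
    return s[0],s[1],np.sqrt(s[2]+s[0]**2+s[1]**2)
E
python3 - <<'E'
from h import *
T=dict(np.load("top0.npz")); S=dict(np.load("scene0.npz"))
WT=cloud(T); WS=cloud(S)
i=T["frame"][:,:,::-1]
cv2.imwrite("pics/crop.png",np.hstack([cv2.resize(i[160:320,320:480],(400,400),interpolation=2),cv2.resize(i[140:300,120:280],(400,400),interpolation=2)]))
print("table z",np.nanmedian(WT[350:400,300:500,2]), np.nanmedian(WS[200:220,150:300,2]))
for n,(u,v) in dict(A=(392,195),B=(350,234),C=(399,239),D=(403,294),seat=(268,257)).items():
    w=WT[v,u]; 
    for nm,W in (("T",WT),("S",WS)):
        p=W.reshape(-1,3); m=(np.hypot(*(p[:,:2]-w[:2]).T)<.045)&(p[:,2]>.029)&(p[:,2]<.045)
        q=p[m]; print(n,nm,m.sum(),np.round(w,3),np.round(circ(q[:,:2]),4),"mean",q.mean(0).round(4),"zmax",q[:,2].max().round(4))
for nm,W in (("T",WT),("S",WS)):
    p=W.reshape(-1,3); p=p[(p[:,0]>.3)&(p[:,0]<.75)&(p[:,1]>.05)&(p[:,1]<.5)]
    for lo,hi in((.15,.165),(.165,.19),(.138,.15),(.123,.137),(.065,.08)):
        q=p[(p[:,2]>lo)&(p[:,2]<hi)]; print(nm,lo,hi,len(q), q.mean(0).round(4) if len(q) else "", np.round([q.min(0),q.max(0)],3).tolist() if len(q) else "")
E
```

```text
table z -2.3595501385864637e-05 0.0003271831059900032
A T 176 [ 0.645 -0.293  0.015] [ 0.6419 -0.2909  0.0307] mean [ 0.6435 -0.2927  0.0342] zmax 0.0415
A S 205 [ 0.645 -0.293  0.015] [ 0.6448 -0.2915  0.0312] mean [ 0.6447 -0.2918  0.0341] zmax 0.0396
B T 158 [ 0.554 -0.19   0.013] [ 0.5527 -0.1872  0.0307] mean [ 0.5543 -0.1882  0.0344] zmax 0.0409
B S 170 [ 0.554 -0.19   0.013] [ 0.556  -0.1875  0.031 ] mean [ 0.5555 -0.1864  0.034 ] zmax 0.0399
C T 167 [ 0.539 -0.304  0.015] [ 0.5372 -0.3006  0.0308] mean [ 0.5387 -0.3029  0.0344] zmax 0.0413
C S 176 [ 0.539 -0.304  0.015] [ 0.5402 -0.3007  0.0311] mean [ 0.5384 -0.3015  0.0337] zmax 0.0399
D T 158 [ 0.41  -0.309  0.009] [ 0.4087 -0.3026  0.0307] mean [ 0.4099 -0.3043  0.034 ] zmax 0.0414
D S 142 [ 0.41  -0.309  0.009] [ 0.4114 -0.3031  0.0313] mean [ 0.4104 -0.3023  0.0338] zmax 0.0404
seat T 233 [0.504 0.003 0.019] [0.5031 0.0038 0.0291] mean [0.5046 0.0045 0.0347] zmax 0.0441
seat S 94 [0.504 0.003 0.019] [0.5065 0.0024 0.0285] mean [ 0.5033 -0.0074  0.0341] zmax 0.0405
T 0.15 0.165 31 [0.6461 0.0852 0.1585] [[0.599, 0.05, 0.152], [0.68, 0.152, 0.164]]
T 0.165 0.19 36 [0.605  0.1477 0.1777] [[0.6, 0.143, 0.165], [0.612, 0.153, 0.184]]
T 0.138 0.15 128 [0.6132 0.0948 0.1398] [[0.6, 0.051, 0.138], [0.648, 0.153, 0.149]]
T 0.123 0.137 192 [0.6161 0.0847 0.1346] [[0.601, 0.05, 0.126], [0.653, 0.144, 0.137]]
T 0.065 0.08 359 [0.4995 0.3217 0.0756] [[0.477, 0.299, 0.065], [0.522, 0.347, 0.08]]
S 0.15 0.165 39 [0.6352 0.1128 0.1572] [[0.606, 0.05, 0.151], [0.683, 0.153, 0.164]]
S 0.165 0.19 38 [0.611  0.1475 0.1746] [[0.605, 0.143, 0.165], [0.616, 0.154, 0.183]]
S 0.138 0.15 80 [0.6211 0.1031 0.1409] [[0.606, 0.05, 0.138], [0.684, 0.154, 0.15]]
S 0.123 0.137 120 [0.6201 0.0981 0.1336] [[0.603, 0.05, 0.124], [0.683, 0.152, 0.137]]
S 0.065 0.08 196 [0.5152 0.3077 0.0745] [[0.48, 0.05, 0.065], [0.684, 0.344, 0.08]]
```

View pics/crop.png

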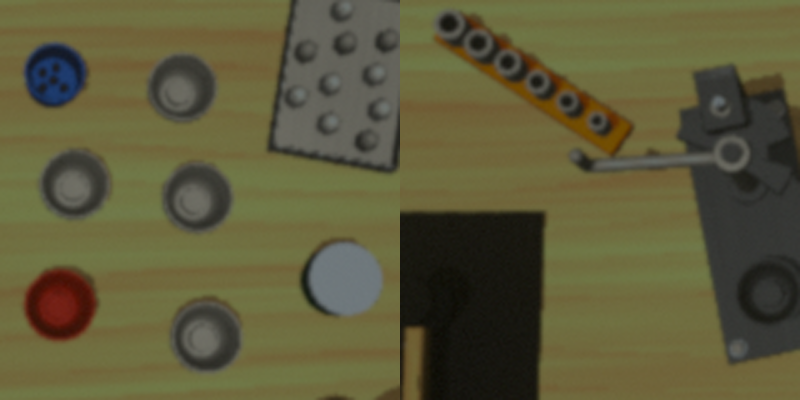

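Four caps confirmed: each is grey steel, open side up, with its boss visible. The red, yellow and blue items are excluded. I'll start with the cap at about (0.410, -0.303).

Request:
drive_tool(
  moves=[
    [[-1,0.236,-0.173,0.1,0.452],[-1,0.236,-0.173,0.1,0.452],[-1,0.236,-0.173,0.1,0.452],[-1,0.236,-0.173,0.1,0.452],[-1,0.236,-0.173,0.1,0.452],[-1,0.236,-0.173,0.1,0.452],[-1,0.236,-0.173,0.1,0.452],[-1,0.236,-0.173,0.1,0.452]],
  ],
  grip_force=40,
)

```text
t: 0.9
position: [0.4105, -0.3011, 0.1305]
tool_rot: [-3.14, -0.008, 0.002]
ft_force: [0.2, -0.4, -0.1]
width: 0.996
gripper_force: 0.0
```

Request:
drive_tool(
  moves=[
    [[-1,0,0.002,0.05,0],[-1,0,0.002,0.09,0],[-1,0,0.002,0.11,0],[-1,0,0.002,0.1205,0],[-1,0,0.002,0.1205,0],[0,0,0.002,0.1205,0],[1,0,0.002,0.1205,0],[1,0,0.002,0.1205,0]],
  ],
)

```text
t: 1.7
position: [0.4102, -0.3067, 0.0125]
tool_rot: [3.14, -0.001, 0.003]
ft_force: [-1.2, -0.6, 7.0]
width: 0.748
gripper_force: 44.6
```

Request:
drive_tool(
  moves=[
    [[1,0,0,0,0],[1,0,0,0,0],[1,0,0,0,0],[1,0,0,-0.03,0],[1,0,0,-0.08,0],[1,0,0,-0.13,0],[1,0,0,-0.13,0],[1,0,0,-0.13,0]],
  ],
)

```text
t: 2.5
position: [0.4105, -0.3062, 0.1428]
tool_rot: [3.139, -0.0, 0.006]
ft_force: [0.1, -0.6, -0.7]
width: 0.748
gripper_force: 44.9
```

Request:
drive_tool(
  moves=[
    [[1,0.012,-0.04,0,0],[1,0.027,-0.085,0,0],[1,0.041,-0.13,0,0],[1,0.055,-0.175,0,0],[1,0.068,-0.22,0,0],[1,0.081,-0.265,0,0],[1,0.094,-0.309,0,0],[1,0.094,-0.309,0,0]],
  ],
)

```text
t: 3.3
position: [0.5049, 0.0126, 0.1394]
tool_rot: [-3.136, -0.021, -0.0]
ft_force: [0.4, 0.1, -1.1]
width: 0.746
gripper_force: 44.9
```

```bash
python3 - <<'E'
from h import *
for k in range(1):
    s=ctrl.state(); print(s["position"].round(4),s["tool_rot"].round(4))
    w=ctrl.read_camera("wrist"); cv2.imwrite("pics/w1.png",w["frame"][:,:,::-1]); print(w["intrinsics"],w["tool_from_camera"].round(4))
    np.savez("w1.npz",**w)
E
```

```text
[0.5049 0.0126 0.1394] [-3.1364 -0.0206 -0.    ]
[[371.64829954   0.         326.35150635]
 [  0.         371.64829954 246.73427259]
 [  0.           0.           1.        ]] [[ 1.000e-04  9.480e-01  3.183e-01  8.220e-02]
 [ 1.000e+00 -4.000e-04  8.000e-04 -5.000e-04]
 [ 9.000e-04  3.183e-01 -9.480e-01 -1.430e-01]
 [ 0.000e+00  0.000e+00  0.000e+00  1.000e+00]]
```

View pics/w1.png

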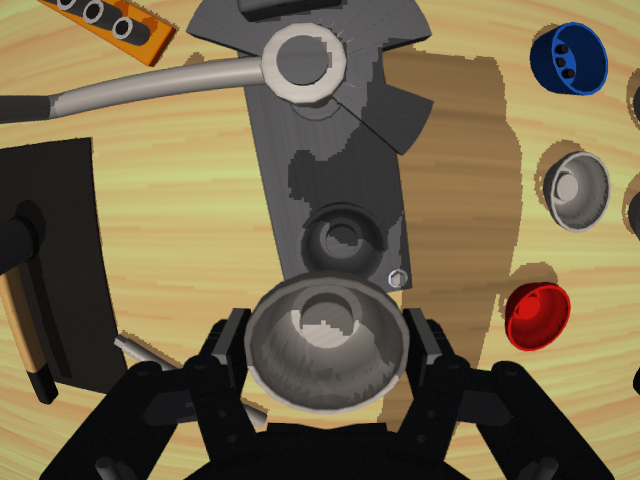

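The wrist picture shows the held cap at (327,343), sitting level between the pads, and the seat cup's rim at (343,243). I'll measure both from here.

```bash
cat >> h.py <<'E'
def wcloud(w,s):
    K=w["intrinsics"]; z=w["range_z"]; v,u=np.indices(z.shape)
    a=(u-K[0,2])/K[0,0]; b=(v-K[1,2])/K[1,1]; th=np.hypot(a,b)+1e-9
    t=np.tan(th)/th; P=np.stack([a*t*z,-b*t*z,-z,np.ones_like(z)],-1)
    tl=(P@w["tool_from_camera"].T)[...,:3]; tl[z<=0]=np.nan
    W=tl@R.from_rotvec(s["tool_rot"]).as_matrix().T+s["position"]
    return tl,W
def wrist(name=None):
    s=ctrl.state(); w=ctrl.read_camera("wrist")
    if name: cv2.imwrite(f"pics/{name}.png",w["frame"][:,:,::-1])
    return s,w,*wcloud(w,s)
def fitr(P,c,r,lo,hi):
    "outer-circle fit of points of a height band round c"
    p=P.reshape(-1,3); m=(np.hypot(*(p[:,:2]-c).T)<r)&(p[:,2]>lo)&(p[:,2]<hi); q=p[m]
    return np.round(circ(q[:,:2]),4),len(q),q[:,2].mean().round(4) if len(q) else None
E
python3 - <<'E'
from h import *
s,w,tl,W=wrist()
print(s["position"].round(4),s["tool_rot"].round(4),s["joint_velocities"].round(3))
print("seatpix",W[243,343],W[290,327], tl[275,325],tl[405,327])
print("table",np.nanmedian(W[380:420,540:600,2]))
for lo,hi in((.033,.037),(.034,.040)): print("seat",fitr(W,[.505,.003],.042,lo,hi))
z=tl[...,2]; 
p=tl[270:420,240:415].reshape(-1,3); p=p[np.isfinite(p[:,2])&(np.hypot(p[:,0],p[:,1])<.04)]
print(np.percentile(p[:,2],[0,1,5,50,95]))
t=np.percentile(p[:,2],1); q=p[p[:,2]<t+.004]; print("cap in tool",np.round(circ(q[:,:2]),4),len(q),t)
for h in(0,1):
    y=q[(q[:,0]>0)==h]; print(y.mean(0).round(4))
for n,u,v in(("B",575,190),): print(W[v,u],fitr(W,W[v,u][:2],.045,.03,.04))
E
```

```text
[0.5037 0.0081 0.1395] [-3.1397e+00 -1.2800e-02  2.6000e-03] [ 0.075 -0.009  0.067  0.038  0.019  0.005  0.01 ]
seatpix [ 0.50090749 -0.00327904  0.0210029 ] [0.51458764 0.00856198 0.1312085 ] [ 0.0309901  -0.00112332 -0.02181669] [-0.03108321 -0.00035573 -0.02133235]
table 0.00029402339732259586
seat (array([0.5038, 0.0029, 0.0294]), 1390, np.float64(0.0355))
seat (array([0.5037, 0.0029, 0.0299]), 1375, np.float64(0.036))
[-0.08078441 -0.07474306 -0.02483956 -0.0119113   0.00798859]
cap in tool [ 0.0142 -0.0004  0.0208] 246 -0.07474306286163512
[nan nan nan]
[ 0.0173  0.0021 -0.0768]
[ 0.5477309  -0.20848899  0.00725375] (array([ 0.5529, -0.1877,  0.0308]), 794, np.float64(0.0345))<stdin>:12: RuntimeWarning: Mean of empty slice.
  ret = um.true_divide(
```

Request:
drive_tool(
  moves=[
    [[1,0,0,0.03,0],[1,0,0,0.05,0],[1,0,0,0.06,0],[1,0,0,0.06,0],[1,0,0,0.06,0]],
  ],
)

```text
t: 3.9
position: [0.5036, 0.0024, 0.081]
tool_rot: [3.141, -0.003, -0.0]
ft_force: [0.5, -0.6, -1.3]
width: 0.747
gripper_force: 44.9
```

```bash
python3 - <<'E'
from h import *
s,w,tl,W=wrist()
print(s["position"].round(4),s["tool_rot"].round(4),s["joint_velocities"].round(3))
print("seat",fitr(W,[.505,.003],.042,.034,.038))
E
```

```text
[0.5036 0.0024 0.081 ] [ 3.1411e+00 -2.6000e-03 -3.0000e-04] [-0.009 -0.02   0.002 -0.008  0.    -0.003 -0.002]
seat (array([0.5041, 0.0028, 0.0296]), 1546, np.float64(0.036))
```

Request:
drive_tool(
  moves=[
    [[1,0.0005,0,0.02,0],[1,0.0005,0,0.035,0],[1,0.0005,0,0.042,0],[1,0.0005,0,0.0455,0],[1,0.0005,0,0.0455,0],[1,0.0005,0,0.0455,0]],
  ],
)

```text
t: 4.55
position: [0.5047, 0.0033, 0.0359]
tool_rot: [3.142, -0.0, 0.002]
ft_force: [0.1, -0.1, -0.9]
width: 0.747
gripper_force: 44.9
```

Request:
drive_tool(
  moves=[
    [[0.1,0,0,0,0],[-0.5,0,0,0,0],[-1,0,0,0,0],[-1,0,0,0,0],[-1,0,0,-0.03,0],[-1,0,0,-0.07,0],[-1,0,0,-0.095,0],[-1,0,0,-0.095,0]],
  ],
)

```text
t: 5.35
position: [0.5064, 0.0033, 0.1334]
tool_rot: [-3.141, 0.001, -0.01]
ft_force: [0.8, -0.3, -0.8]
width: 1.001
gripper_force: 0.0
```

```bash
cat >> h.py <<'E'
def caps(known):
    T=ctrl.read_camera("top"); S=ctrl.read_camera("scene"); WT=cloud(T); WS=cloud(S)
    for n,c in known.items():
        a=fitr(WT,np.array(c)+[-.0015,0],.05,.029,.045); b=fitr(WS,np.array(c)+[.0015,0],.05,.029,.045)
        print(n,np.round((a[0]+b[0])/2,4),a[1],b[1])
    return T,S
E
python3 - <<'E'
from h import *
s,w,tl,W=wrist("w2")
print(s["position"].round(4),s["tool_rot"].round(4))
p=W.reshape(-1,3);q=p[(np.hypot(p[:,0]-.504,p[:,1]-.003)<.04)];print(np.nanpercentile(q[:,2],[50,90,99]))
print("cap",fitr(W,[.504,.003],.042,.053,.059))
caps(dict(A=(.6434,-.2912),B=(.5544,-.1874),C=(.5387,-.3006)))
E
```

```text
[0.5064 0.0033 0.1334] [-3.1414e+00  6.0000e-04 -1.0300e-02]
[0.213387   0.22755746 0.23242748]
cap (array([0.503 , 0.0042, 0.0311]), 1586, np.float64(0.056))
A [ 0.6435 -0.2911  0.031 ] 176 202
B [ 0.5542 -0.1872  0.0307] 165 175
C [ 0.5388 -0.3007  0.0309] 172 176
```

Request:
drive_tool(
  moves=[
    [[-1,0.012,0.045,0,0],[-1,0.024,0.09,0,0],[-1,0.036,0.135,0,0],[-1,0.045,0.172,0,0],[-1,0.049,0.19,0,0],[-1,0.049,0.19,0,0],[-1,0.049,0.19,0,0],[-1,0.049,0.19,0,0]],
  ],
)

```text
t: 6.3
position: [0.5526, -0.1842, 0.1294]
tool_rot: [-3.14, -0.004, 0.003]
ft_force: [0.3, 0.2, -0.2]
width: 1.0
gripper_force: 0.0
```

```bash
python3 - <<'E'
from h import *
s,w,tl,W=wrist()
print(s["position"].round(4),s["tool_rot"].round(4),s["joint_velocities"].round(3)[:4])
print(fitr(W,[.554,-.187],.042,.032,.038)); print(fitr(W,[.643,-.291],.042,.032,.038)); print(fitr(W,[.539,-.3],.042,.032,.038))
E
```

```text
[ 0.5526 -0.1842  0.1294] [-3.1395e+00 -3.7000e-03  3.1000e-03] [-0.008 -0.007  0.002 -0.004]
(array([ 0.5534, -0.1884,  0.0311]), 1511, np.float64(0.0358))
(array([ 0.6421, -0.2918,  0.0311]), 1517, np.float64(0.0356))
(array([ 0.5379, -0.3014,  0.0312]), 1300, np.float64(0.0354))
```

Request:
drive_tool(
  moves=[
    [[-1,0.001,0.004,0.05,0],[-1,0.001,0.004,0.09,0],[-1,0.001,0.004,0.11,0],[-1,0.001,0.004,0.117,0],[-1,0.001,0.004,0.117,0],[0,0.001,0.004,0.117,0],[1,0.001,0.004,0.117,0],[1,0.001,0.004,0.117,0]],
  ],
)

```text
t: 7.15
position: [0.5554, -0.1906, 0.0152]
tool_rot: [3.141, 0.0, 0.004]
ft_force: [-0.8, 0.8, 6.8]
width: 0.748
gripper_force: 45.0
```

Request:
drive_tool(
  moves=[
    [[1,0,0,0,0],[1,0,0,0,0],[1,0,0,0,0],[1,0,0,-0.03,0],[1,0,0,-0.07,0],[1,0,0,-0.11,0],[1,0,0,-0.12,0],[1,0,0,-0.12,0]],
  ],
)

```text
t: 7.95
position: [0.5556, -0.1912, 0.1356]
tool_rot: [3.14, -0.001, 0.007]
ft_force: [0.4, 0.6, -1.6]
width: 0.75
gripper_force: 45.3
```

Request:
drive_tool(
  moves=[
    [[1,-0.012,-0.045,0,0],[1,-0.025,-0.09,0,0],[1,-0.037,-0.135,0,0],[1,-0.046,-0.172,0,0],[1,-0.05,-0.191,0,0],[1,-0.05,-0.191,0,0],[1,-0.05,-0.191,0,0],[1,-0.05,-0.191,0.02,0]],
  ],
)

```text
t: 8.75
position: [0.506, -0.0016, 0.1141]
tool_rot: [3.14, -0.004, 0.007]
ft_force: [0.3, -0.2, -1.1]
width: 0.749
gripper_force: 45.3
```

```bash
cat >> h.py <<'E'
def held(k,look=True):
    s,w,tl,W=wrist()
    p=tl.reshape(-1,3); m=(np.hypot(p[:,0],p[:,1])<.037)&(p[:,2]>-.05)&(p[:,2]<0); p=p[m]
    f=p[p[:,0]>.024]; b=p[p[:,0]<-.026]; g=p[(abs(p[:,1])<.006)]
    print(s["position"].round(4),s["tool_rot"].round(4),s["joint_velocities"].round(3)[:4])
    print("cap tool x range",g[:,0].min().round(4),g[:,0].max().round(4),"rim z front/back",np.percentile(f[:,2],2).round(4),np.percentile(b[:,2],2).round(4))
    z=.056+.014*k; print("stack",fitr(W,[.504,.003],.042,z-.003,z+.003))
E
python3 -c "
from h import *
held(0)"
```

```text
[ 0.506  -0.0016  0.1141] [ 3.1402 -0.0042  0.0066] [ 0.08   0.397 -0.108  0.137]
cap tool x range -0.0353 0.0309 rim z front/back -0.0221 -0.0219
stack (array([0.5031, 0.0041, 0.031 ]), 1075, np.float64(0.0561))
```

Request:
drive_tool(
  moves=[
    [[1,-0.002,-0.004,0.01,0],[1,-0.002,-0.004,0.02,0],[1,-0.002,-0.004,0.02,0],[1,-0.002,-0.004,0.02,0],[1,-0.002,-0.004,0.02,0]],
  ],
)

```text
t: 9.3
position: [0.5026, 0.0041, 0.0936]
tool_rot: [3.141, -0.001, 0.001]
ft_force: [-0.2, 1.2, -0.8]
width: 0.747
gripper_force: 45.2
```

```bash
python3 -c "
from h import *
held(0)"
```

```text
[0.5026 0.0041 0.0936] [ 3.1414e+00 -8.0000e-04  1.3000e-03] [-0.003 -0.003 -0.001 -0.002]
cap tool x range -0.0357 0.0306 rim z front/back -0.0221 -0.0219
stack (array([0.5032, 0.0041, 0.0311]), 1264, np.float64(0.0561))
```

Request:
drive_tool(
  moves=[
    [[1,0.0005,0,0.02,0],[1,0.0005,0,0.035,0],[1,0.0005,0,0.042,0],[1,0.0005,0,0.0455,0],[1,0.0005,0,0.0455,0],[1,0.0005,0,0.0455,0]],
  ],
)

```text
t: 9.95
position: [0.5029, 0.0037, 0.0495]
tool_rot: [3.141, -0.002, 0.002]
ft_force: [-2.6, 0.0, 11.3]
width: 0.745
gripper_force: 49.2
```

Request:
drive_tool(
  moves=[
    [[0.1,0,0,0,0],[-0.5,0,0,0,0],[-1,0,0,0,0],[-1,0,0,0,0],[-1,0,0,-0.03,0],[-1,0,0,-0.07,0],[-1,0,0,-0.09,0],[-1,0,0,-0.09,0]],
  ],
)

```text
t: 10.75
position: [0.5048, 0.0044, 0.1404]
tool_rot: [-3.141, 0.0, -0.009]
ft_force: [1.2, -0.2, 0.4]
width: 1.001
gripper_force: 0.0
```

Request:
drive_tool(
  moves=[
    [[-1,0.006,0.045,0,0],[-1,0.011,0.09,0,0],[-1,0.016,0.135,0,0],[-1,0.022,0.18,0,0],[-1,0.027,0.225,0,0],[-1,0.032,0.27,0,0],[-1,0.035,0.295,0,0],[-1,0.035,0.305,0,0]],
  ],
)

```text
t: 11.55
position: [0.5366, -0.3044, 0.1366]
tool_rot: [3.14, -0.008, -0.001]
ft_force: [-0.7, -0.3, -0.3]
width: 0.998
gripper_force: 0.0
```

Request:
drive_tool(
  moves=[
    [[-1,0,0,0,0],[-1,0,0,0,0],[-1,0,0,0,0]],
  ],
)

```text
t: 11.85
position: [0.5381, -0.2976, 0.1375]
tool_rot: [-3.139, -0.005, 0.001]
ft_force: [-0.9, -0.9, -0.2]
width: 0.998
gripper_force: 0.0
```

```bash
python3 - <<'E'
from h import *
s,w,tl,W=wrist("w3")
print(s["position"].round(4),s["tool_rot"].round(4),s["joint_velocities"].round(3)[:4])
print(fitr(W,[.643,-.291],.042,.032,.038)); print(fitr(W,[.539,-.3],.042,.032,.038))
T,S=caps(dict(A=(.6434,-.2912),C=(.5387,-.3006)))
for X in(T,S): print(fitr(cloud(X),[.504,.003],.045,.065,.075))
E
```

```text
[ 0.5381 -0.2976  0.1375] [-3.1394e+00 -5.1000e-03  9.0000e-04] [-0.003 -0.003  0.007 -0.006]
(array([ 0.642 , -0.2926,  0.0311]), 1513, np.float64(0.036))
(array([ 0.5379, -0.3021,  0.0311]), 1435, np.float64(0.0358))
A [ 0.6434 -0.2912  0.0309] 169 207
C [ 0.5386 -0.3001  0.0306] 43 172
(array([0.5003, 0.0051, 0.0309]), 149, np.float64(0.0696))
(array([0.5034, 0.0053, 0.0313]), 102, np.float64(0.0686))
```

Request:
drive_tool(
  moves=[
    [[-1,0,0.0035,0.05,0],[-1,0,0.0035,0.09,0],[-1,0,0.0035,0.115,0],[-1,0,0.0035,0.124,0],[-1,0,0.0035,0.124,0],[0,0,0.0035,0.124,0],[1,0,0.0035,0.124,0],[1,0,0.0035,0.124,0]],
  ],
)

```text
t: 12.8
position: [0.539, -0.3046, 0.0161]
tool_rot: [3.14, -0.0, 0.005]
ft_force: [0.1, 0.7, 7.0]
width: 0.745
gripper_force: 44.5
```

Request:
drive_tool(
  moves=[
    [[1,0,0,0,0],[1,0,0,0,0],[1,0,0,0,0],[1,0,0,-0.03,0],[1,0,0,-0.07,0],[1,0,0,-0.11,0],[1,0,0,-0.135,0],[1,0,0,-0.135,0]],
  ],
)

```text
t: 13.6
position: [0.5405, -0.3059, 0.1541]
tool_rot: [3.137, -0.001, 0.014]
ft_force: [0.5, -0.7, -0.6]
width: 0.748
gripper_force: 44.8
```

Request:
drive_tool(
  moves=[
    [[1,-0.005,-0.045,0,0],[1,-0.01,-0.09,0,0],[1,-0.015,-0.135,0,0],[1,-0.02,-0.18,0,0],[1,-0.026,-0.225,0,0],[1,-0.031,-0.27,0,0],[1,-0.035,-0.295,0,0],[1,-0.035,-0.305,0,0]],
  ],
)

```text
t: 14.4
position: [0.5016, 0.0046, 0.1485]
tool_rot: [-3.14, -0.008, 0.002]
ft_force: [0.1, 0.0, -0.4]
width: 0.751
gripper_force: 44.8
```

Request:
drive_tool(
  moves=[
    [[1,0,0,0.02,0],[1,0,0,0.03,0],[1,0,0,0.03,0],[1,0,0,0.03,0]],
  ],
)

```text
t: 14.8
position: [0.5027, -0.0005, 0.1187]
tool_rot: [3.141, -0.003, -0.001]
ft_force: [0.4, -0.9, -0.4]
width: 0.75
gripper_force: 44.8
```

```bash
python3 -c "
from h import *
held(1)"
```

```text
[ 5.027e-01 -5.000e-04  1.187e-01] [ 3.1408e+00 -3.5000e-03 -6.0000e-04] [-0.004 -0.015 -0.003 -0.007]
cap tool x range -0.0346 0.0315 rim z front/back -0.0212 -0.021
stack (array([0.5011, 0.0044, 0.031 ]), 1090, np.float64(0.0701))
```

Request:
drive_tool(
  moves=[
    [[1,0,-0.0045,0.02,0],[1,0,-0.0045,0.035,0],[1,0,-0.0045,0.045,0],[1,0,-0.0045,0.052,0],[1,0,-0.0045,0.0555,0],[1,0,-0.0045,0.0555,0],[1,0,-0.0045,0.0555,0]],
  ],
)

```text
t: 15.55
position: [0.503, 0.0049, 0.0641]
tool_rot: [3.141, -0.001, 0.002]
ft_force: [-0.4, -1.2, 4.8]
width: 0.748
gripper_force: 46.1
```

Request:
drive_tool(
  moves=[
    [[0.1,0,0,0,0],[-0.5,0,0,0,0],[-1,0,0,0,0],[-1,0,0,0,0],[-1,0,0,-0.03,0],[-1,0,0,-0.07,0],[-1,0,0,-0.075,0],[-1,0,0,-0.075,0]],
  ],
)

```text
t: 16.35
position: [0.5037, 0.0055, 0.1393]
tool_rot: [-3.141, 0.0, -0.005]
ft_force: [-0.6, 0.3, -0.9]
width: 1.002
gripper_force: 0.0
```

Request:
drive_tool(
  moves=[
    [[-1,0.02,0.042,0,0],[-1,0.04,0.084,0,0],[-1,0.06,0.126,0,0],[-1,0.08,0.168,0,0],[-1,0.1,0.21,0,0],[-1,0.12,0.252,0,0],[-1,0.135,0.285,0,0],[-1,0.139,0.296,0,0]],
  ],
)

```text
t: 17.15
position: [0.641, -0.2961, 0.1359]
tool_rot: [3.139, -0.008, -0.002]
ft_force: [-0.1, -0.3, 0.8]
width: 1.003
gripper_force: 0.0
```

Request:
drive_tool(
  moves=[
    [[-1,0,0,0,0],[-1,0,0,0,0],[-1,0,0,0,0]],
  ],
)

```text
t: 17.45
position: [0.6414, -0.2876, 0.1377]
tool_rot: [-3.139, -0.004, 0.002]
ft_force: [0.6, 0.5, 0.7]
width: 0.996
gripper_force: 0.0
```

```bash
python3 - <<'E'
from h import *
s,w,tl,W=wrist("w4")
print(s["position"].round(4),s["tool_rot"].round(4),s["joint_velocities"].round(3)[:4])
print(fitr(W,[.643,-.291],.042,.032,.038))
T,S=caps(dict(A=(.6434,-.2912)))
for X in(T,S): print(fitr(cloud(X),[.504,.003],.045,.079,.089))
E
```

```text
[ 0.6414 -0.2876  0.1377] [-3.139e+00 -4.100e-03  2.200e-03] [-0.003 -0.008  0.006 -0.006]
(array([ 0.6427, -0.2925,  0.0311]), 1427, np.float64(0.0358))
A [ 0.6479 -0.2825  0.0222] 18 207
(array([0.5013, 0.0064, 0.031 ]), 143, np.float64(0.0835))
(array([0.5044, 0.0062, 0.0312]), 98, np.float64(0.0832))
```

Request:
drive_tool(
  moves=[
    [[-1,0.001,0.0045,0.05,0],[-1,0.001,0.0045,0.09,0],[-1,0.001,0.0045,0.115,0],[-1,0.001,0.0045,0.124,0],[-1,0.001,0.0045,0.124,0],[0,0.001,0.0045,0.124,0],[1,0.001,0.0045,0.124,0],[1,0.001,0.0045,0.124,0]],
  ],
)

```text
t: 18.4
position: [0.6446, -0.2957, 0.017]
tool_rot: [3.14, -0.0, 0.007]
ft_force: [-0.2, 0.7, 6.5]
width: 0.74
gripper_force: 44.7
```

Request:
drive_tool(
  moves=[
    [[1,0,0,0,0],[1,0,0,0,0],[1,0,0,0,0],[1,0,0,-0.03,0],[1,0,0,-0.07,0],[1,0,0,-0.11,0],[1,0,0,-0.14,0],[1,0,0,-0.14,0]],
  ],
)

```text
t: 19.2
position: [0.6461, -0.2971, 0.1609]
tool_rot: [3.137, -0.001, 0.017]
ft_force: [1.5, 0.1, -1.3]
width: 0.746
gripper_force: 44.9
```

Request:
drive_tool(
  moves=[
    [[1,-0.02,-0.042,0,0],[1,-0.04,-0.084,0,0],[1,-0.06,-0.126,0,0],[1,-0.08,-0.168,0,0],[1,-0.1,-0.21,0,0],[1,-0.12,-0.252,0,0],[1,-0.135,-0.285,0,0],[1,-0.14,-0.298,0,0]],
  ],
)

```text
t: 20.0
position: [0.5002, 0.0072, 0.1541]
tool_rot: [-3.139, -0.009, 0.005]
ft_force: [0.6, -0.5, -1.0]
width: 0.746
gripper_force: 44.8
```

Request:
drive_tool(
  moves=[
    [[1,0,0,0.02,0],[1,0,0,0.02,0],[1,0,0,0.02,0],[1,0,0,0.02,0]],
  ],
)

```text
t: 20.4
position: [0.5034, 0.0018, 0.1348]
tool_rot: [3.141, -0.003, 0.002]
ft_force: [0.9, -0.2, -1.4]
width: 0.747
gripper_force: 44.8
```

```bash
python3 -c "
from h import *
held(2)"
```

```text
[0.5034 0.0018 0.1348] [ 3.141e+00 -3.100e-03  1.700e-03] [ 0.    -0.008 -0.003  0.002]
cap tool x range -0.0344 0.0316 rim z front/back -0.0204 -0.0202
stack (array([0.502 , 0.0056, 0.031 ]), 1095, np.float64(0.0841))
```

Request:
drive_tool(
  moves=[
    [[1,-0.0015,-0.003,0.02,0],[1,-0.0015,-0.003,0.035,0],[1,-0.0015,-0.003,0.045,0],[1,-0.0015,-0.003,0.053,0],[1,-0.0015,-0.003,0.057,0],[1,-0.0015,-0.003,0.057,0],[1,-0.0015,-0.003,0.057,0]],
  ],
)

```text
t: 21.15
position: [0.5017, 0.0055, 0.0788]
tool_rot: [3.142, -0.001, 0.002]
ft_force: [-2.7, 0.0, 11.5]
width: 0.744
gripper_force: 46.1
```

Request:
drive_tool(
  moves=[
    [[0.1,0,0,0,0],[-0.5,0,0,0,0],[-1,0,0,0,0],[-1,0,0,0,0],[-1,0,0,-0.03,0],[-1,0,0,-0.07,0],[-1,0,0,-0.12,0],[-1,0,0,-0.15,0]],
  ],
)

```text
t: 21.95
position: [0.5024, 0.0057, 0.2304]
tool_rot: [-3.141, 0.001, -0.006]
ft_force: [0.5, 0.9, -0.1]
width: 1.0
gripper_force: 0.0
```

Request:
drive_tool(
  moves=[
    [[-1,0,0.03,0,0],[-1,0,0.03,0,0],[-1,0,0.03,0,0],[-1,0,0.03,0,0]],
  ],
)

```text
t: 22.35
position: [0.5009, -0.0234, 0.2268]
tool_rot: [-3.141, -0.001, 0.002]
ft_force: [0.8, 0.1, 0.6]
width: 0.997
gripper_force: 0.0
```

```bash
python3 - <<'E'
from h import *
s,w,tl,W=wrist("w5"); np.save("W5.npy",W)
print(s["position"].round(4),s["tool_rot"].round(4),s["joint_velocities"].round(3)[:4])
print("stack",fitr(W,[.502,.005],.042,.093,.103))
p=W.reshape(-1,3)
for lo,hi in((.094,.102),(.124,.142),(.152,.163),(.170,.186)):
    q=p[(p[:,0]>.3)&(p[:,0]<.72)&(abs(p[:,1])<.25)&(p[:,2]>lo)&(p[:,2]<hi)]; print(lo,len(q),q.mean(0).round(4) if len(q) else"",np.round([q.min(0),q.max(0)],3).tolist() if len(q) else"")
E
```

```text
[ 0.5009 -0.0234  0.2268] [-3.1411e+00 -9.0000e-04  1.9000e-03] [-0.008  0.004 -0.004 -0.001]
stack (array([0.5007, 0.0061, 0.0311]), 1263, np.float64(0.0976))
0.094 1222 [0.5026 0.0071 0.0978] [[0.468, -0.027, 0.094], [0.682, 0.039, 0.101]]
0.124 9246 [0.6188 0.0288 0.1368] [[0.577, -0.027, 0.124], [0.663, 0.147, 0.142]]
0.152 3107 [0.6403 0.035  0.158 ] [[0.6, 0.009, 0.152], [0.663, 0.149, 0.163]]
0.17 642 [0.6249 0.0917 0.177 ] [[0.6, 0.025, 0.17], [0.653, 0.152, 0.184]]
```

View pics/w5.png

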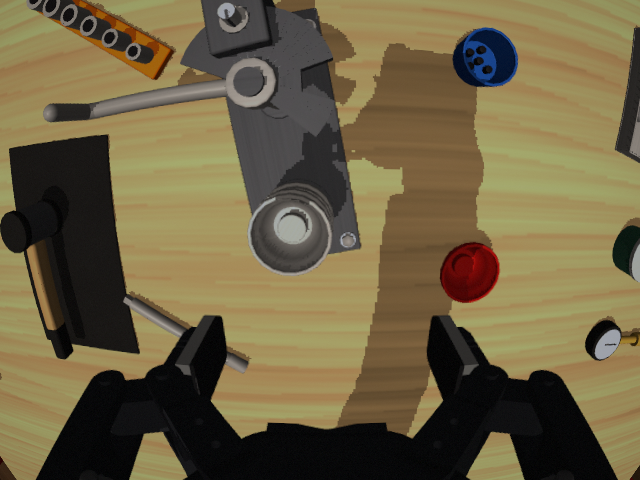

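The stack of four is seated at (290,228), rim at 98 mm, level. Now I'll locate the hook tip (50,113), the pivot (251,83) and the pin (232,14).

```bash
python3 - <<'E'
from h import *
W=np.load("W5.npy")
def rep(W,n):
    p=W.reshape(-1,3)
    q=p[(p[:,2]>.165)&(p[:,2]<.19)&(p[:,1]>.12)&(p[:,1]<.17)&(p[:,0]>.57)&(p[:,0]<.65)]; print(n,"tip",len(q),q.mean(0).round(4),np.round([q.min(0),q.max(0)],4).tolist())
    q=p[(p[:,2]>.166)&(p[:,2]<.19)&(p[:,1]>.02)&(p[:,1]<.07)&(p[:,0]>.62)&(p[:,0]<.69)]; print("pin",len(q),q.mean(0).round(4),np.round([q.min(0),q.max(0)],4).tolist())
    t=q[q[:,2]>q[:,2].max()-.004]; print("pintop",len(t),t.mean(0).round(4))
    q=p[(p[:,2]>.153)&(p[:,2]<.163)&(p[:,1]>-.02)&(p[:,1]<.09)&(p[:,0]>.62)&(p[:,0]<.72)]; print("ear",len(q),q.mean(0).round(4),[np.round(x,4).tolist() for x in cv2.minAreaRect(q[:,:2].astype(np.float32)*1000)[:2]])
rep(W,"wrist")
for n in("top","scene"): rep(cloud(dict(np.load(n+"0.npz"))),n)
print("pivot hub",W[83,251],W[83,232],W[83,270])
p=W.reshape(-1,3); q=p[(p[:,2]>.143)&(p[:,2]<.151)&(np.hypot(p[:,0]-.61,p[:,1]-.032)<.035)]; print(len(q),circ(q[:,:2]) if len(q) else"")
q=p[(p[:,2]>.0)&(p[:,2]<.01)];
# mallet
q=p[(p[:,2]>.06)&(p[:,2]<.09)&(p[:,1]>.2)]; print("mallet head",q.mean(0),q.min(0),q.max(0))
E
```

```text
wrist tip 429 [0.6055 0.1447 0.1758] [[0.5997, 0.1408, 0.165], [0.6118, 0.1524, 0.1838]]
pin 344 [0.6473 0.0292 0.1749] [[0.643, 0.0249, 0.1661], [0.6531, 0.0345, 0.1787]]
pintop 244 [0.648  0.0297 0.1767]
ear 2745 [0.6443 0.0293 0.1584] [[648.4105, 30.2344], [36.788, 36.7927]]
top tip 36 [0.605  0.1477 0.1777] [[0.6002, 0.1431, 0.1653], [0.6115, 0.1531, 0.1845]]
pin 24 [0.6477 0.0307 0.1756] [[0.6435, 0.0266, 0.1663], [0.6536, 0.0363, 0.1814]]
pintop 9 [0.6476 0.0301 0.1794]
ear 399 [0.6566 0.0326 0.1583] [[656.9232, 32.7834], [54.2435, 36.0311]]
scene tip 38 [0.611  0.1475 0.1746] [[0.6051, 0.1426, 0.1651], [0.6158, 0.1537, 0.1834]]
pin 27 [0.6523 0.0304 0.1733] [[0.6454, 0.0259, 0.1662], [0.6565, 0.0358, 0.1781]]
pintop 14 [0.6513 0.0306 0.1763]
ear 245 [0.6641 0.0313 0.1581] [[659.1687, 32.4003], [55.5103, 36.9656]]
pivot hub [0.60972445 0.02098861 0.15237227] [0.61119935 0.03384656 0.14659153] [0.6098295  0.01068047 0.14668917]
1681 (np.float64(0.6142092523174068), np.float64(0.023407310835273865), np.float64(0.013624336980248042))
mallet head [0.50148515 0.31558733 0.07426954] [0.47613545 0.29658882 0.06001978] [0.52358346 0.34785947 0.0786979 ]
```

Request:
drive_tool(
  moves=[
    [[-1,0.025,-0.04,0,0.13],[-1,0.05,-0.08,0,0.26],[-1,0.075,-0.12,0,0.4],[-1,0.09,-0.15,0,0.54],[-1,0.105,-0.17,0,0.68],[-1,0.105,-0.17,0,0.82],[-1,0.105,-0.17,0,0.96],[-1,0.105,-0.17,0,1.1]],
  ],
  grip_force=30,
)

```text
t: 23.2
position: [0.6056, 0.1472, 0.2263]
tool_rot: [2.674, -1.647, -0.002]
ft_force: [-0.3, -0.3, 0.4]
width: 0.999
gripper_force: 0.0
```

Request:
drive_tool(
  moves=[
    [[-1,0,0,0,0.14],[-1,0,0,0,0.28],[-1,0,0,0,0.42],[-1,0,0,0,0.42],[-1,0,0,0,0.42],[-1,0,0,0,0.42]],
  ],
)

```text
t: 23.8
position: [0.6058, 0.1467, 0.2268]
tool_rot: [-2.281, 2.161, 0.004]
ft_force: [-0.0, -0.3, -0.0]
width: 0.999
gripper_force: 0.0
```

```bash
python3 - <<'E'
from h import *
s,w,tl,W=wrist("w6")
print(s["position"].round(4),R.from_rotvec(s["tool_rot"]).as_matrix().round(3).tolist(),s["joint_velocities"].round(3)[:4],s["q"].round(2))
p=W.reshape(-1,3); t=tl.reshape(-1,3)
m=(p[:,2]>.165)&(p[:,2]<.19)&(p[:,1]>.12)&(p[:,1]<.17)&(p[:,0]>.57)&(p[:,0]<.65); q=p[m]; print(len(q),q.mean(0).round(4),np.round([q.min(0),q.max(0)],4).tolist()); q=t[m];print(q.mean(0).round(4),np.round([q.min(0),q.max(0)],4).tolist())
E
```

```text
[0.6058 0.1467 0.2268] [[0.054, -0.999, -0.002], [-0.999, -0.054, 0.002], [-0.002, 0.001, -1.0]] [ 0.013 -0.015  0.001 -0.002] [-0.78  0.9   1.    1.61 -0.83  1.11 -2.65]
485 [0.6062 0.1455 0.1773] [[0.6003, 0.1416, 0.1651], [0.6121, 0.1534, 0.1832]]
[ 0.0013 -0.0004  0.0495] [[-0.0067, -0.0064, 0.0437], [0.0052, 0.0054, 0.0617]]
```

Request:
drive_tool(
  moves=[
    [[-1,0,0,0.02,-0.035],[-1,0,0,0.04,-0.035],[-1,0,0,0.06,-0.035],[-1,0,0,0.075,-0.035],[-1,0,0,0.081,-0.035],[-1,0,0,0.081,-0.035],[0,0,0,0.081,-0.035],[1,0,0,0.081,-0.035]],
  ],
)

```text
t: 24.65
position: [0.607, 0.1458, 0.1473]
tool_rot: [-2.314, 2.123, -0.002]
ft_force: [0.1, 0.3, 0.1]
width: 0.689
gripper_force: 0.0
```

Request:
drive_tool(
  moves=[
    [[1,0,0,0,0],[1,0,0,0,0],[1,0,0,0,0],[1,0,0,0,0],[1,0,0,0,0],[1,0,0,0,0],[1,0,0,0,0]],
  ],
)

```text
t: 25.35
position: [0.6064, 0.1459, 0.1465]
tool_rot: [-2.314, 2.124, -0.0]
ft_force: [-1.0, 0.4, 3.3]
width: 0.132
gripper_force: 29.2
```

Gripped on the 12 mm end. Now I'll swing it along the arc.

Request:
drive_tool(
  moves=[
    [[1,0,0.005,0,-0.04],[1,0.0005,0.015,0,-0.12],[1,0.0015,0.025,0,-0.2],[1,0.0037,0.0345,0,-0.28],[1,0.0065,0.044,0,-0.36],[1,0.01,0.0535,0,-0.44],[1,0.0145,0.0625,0,-0.52],[1,0.0193,0.0713,0,-0.6]],
  ],
)

```text
t: 26.15
position: [0.5368, 0.1212, 0.1465]
tool_rot: [-2.841, 1.339, -0.0]
ft_force: [0.2, 1.3, 1.6]
width: 0.129
gripper_force: 29.2
```

Request:
drive_tool(
  moves=[
    [[1,0,0.005,0,-0.04],[1,0.0005,0.015,0,-0.12],[1,0.0015,0.025,0,-0.2],[1,0.0037,0.0345,0,-0.28],[1,0.0065,0.044,0,-0.36],[1,0.01,0.0535,0,-0.44],[1,0.0145,0.0625,0,-0.52],[1,0.0193,0.0713,0,-0.6]],
  ],
)

```text
t: 26.95
position: [0.4935, 0.0608, 0.1465]
tool_rot: [-3.11, 0.44, 0.001]
ft_force: [-0.6, 0.9, 2.1]
width: 0.122
gripper_force: 29.6
```

Request:
drive_tool(
  moves=[
    [[1,0,0.005,0,-0.04],[1,0.0005,0.015,0,-0.12],[1,0.0015,0.025,0,-0.2],[1,0.0037,0.0345,0,-0.28],[1,0.0065,0.044,0,-0.36],[1,0.01,0.0535,0,-0.44],[1,0.0125,0.0585,0,-0.48],[1,0.014,0.0605,0,-0.5]],
  ],
)

```text
t: 27.75
position: [0.4895, -0.0004, 0.1464]
tool_rot: [-3.12, -0.339, 0.003]
ft_force: [-2.5, 8.6, 8.8]
width: 0.127
gripper_force: 30.5
```

Request:
drive_tool(
  moves=[
    [[1,0,0,0,0],[1,0,0.002,0,0],[1,0,0.004,0,0],[1,0,0.005,0,0],[1,0,0.005,0,0]],
  ],
)

```text
t: 28.25
position: [0.4895, -0.0005, 0.1464]
tool_rot: [-3.114, -0.344, 0.006]
ft_force: [-4.2, 12.5, 10.1]
width: 0.13
gripper_force: 31.3
```

Request:
drive_tool(
  moves=[
    [[0.3,0,0,0,0],[-1,0,0,0,0],[-1,0,0,0,0],[-1,0,0,0,0],[-1,0,0,-0.03,0],[-1,0,0,-0.07,0],[-1,0,0,-0.11,0],[-1,0,0,-0.13,0]],
  ],
)

```text
t: 29.05
position: [0.4926, -0.0074, 0.2792]
tool_rot: [3.123, 0.334, 0.007]
ft_force: [0.5, -0.0, 0.6]
width: 0.999
gripper_force: 0.0
```

Request:
drive_tool(
  moves=[
    [[-1,0,0.03,0,0],[-1,0,0.06,0,0],[-1,0,0.06,0,0],[-1,0,0.06,0,0],[-1,0,0.06,0,0]],
  ],
)

```text
t: 29.55
position: [0.5038, -0.0642, 0.2759]
tool_rot: [-3.123, -0.338, 0.001]
ft_force: [0.8, 0.1, -0.1]
width: 1.0
gripper_force: 0.0
```

```bash
python3 - <<'E'
from h import *
s,w,tl,W=wrist("w7")
print(s["position"].round(4),s["tool_rot"].round(3),s["joint_velocities"].round(3)[:4],s["q"].round(2))
p=W.reshape(-1,3)
def r(n,m):
    q=p[m]; print(n,len(q),q.mean(0).round(4) if len(q) else"",np.round([q.min(0),q.max(0)],4).tolist() if len(q) else"")
x,y,z=p.T
r("tip",(z>.165)&(z<.19)&(abs(y)<.04)&(x>.46)&(x<.52))
r("pin",(z>.172)&(z<.19)&(y<.06)&(y>0)&(x>.62)&(x<.69))
r("ear",(z>.153)&(z<.162)&(y<.09)&(y>-.02)&(x>.62)&(x<.72))
print(fitr(W,[.502,.005],.042,.093,.103))
T=ctrl.read_camera("top"); S=ctrl.read_camera("scene"); np.savez("T1.npz",**T); np.savez("S1.npz",**S)
cv2.imwrite("pics/c2.png",np.hstack([cv2.resize(X["frame"][a:a+150,b:b+150,::-1],(400,400),interpolation=2) for X,a,b in((T,200,70),(S,190,360))]))
for X,n in((T,"T"),(S,"S")):
    p=cloud(X).reshape(-1,3); x,y,z=p.T
    r(n+"tip",(z>.165)&(z<.19)&(abs(y)<.04)&(x>.46)&(x<.52))
    f=X["frame"].astype(int); hsv=cv2.cvtColor(X["frame"],cv2.COLOR_RGB2HSV).reshape(-1,3)
    m=(y>.2)&(y<.5)&(x>.25)&(x<.62)
    r("head",m&(z>.068)&(z<.085))
    h=m&(z>.04)&(z<.06)&(hsv[:,1]>90)&(hsv[:,2]>50); r("handle",h)
    q=p[h][:,:2].astype(np.float32); print("fit",cv2.fitLine(q,cv2.DIST_HUBER,0,.01,.01).ravel())
    f=hsv[:,2]<45; k=m&(z>.001)&(z<.008)&f; q=(p[k][:,:2]*1000).astype(np.float32); print("mat",len(q),cv2.minAreaRect(q))
E
```

```text
[ 0.5038 -0.0642  0.2759] [-3.123e+00 -3.380e-01  1.000e-03] [-0.01   0.    -0.005 -0.001] [-0.29  0.52  0.52  1.88 -0.34  0.83 -0.95]
tip 318 [ 0.4906 -0.0009  0.1772] [[0.4829, -0.0063, 0.165], [0.495, 0.0059, 0.1832]]
pin 181 [0.6479 0.0294 0.1762] [[0.6431, 0.0252, 0.1721], [0.6531, 0.0347, 0.1784]]
ear 2045 [0.6467 0.0286 0.1584] [[0.6278, 0.0098, 0.1531], [0.6676, 0.0509, 0.1618]]
(array([0.5006, 0.006 , 0.0311]), 760, np.float64(0.0977))
Ttip 0  
head 370 [0.4994 0.3219 0.0759] [[0.4769, 0.2987, 0.0685], [0.5223, 0.3465, 0.0817]]
handle 411 [0.4211 0.3235 0.0519] [[0.3647, 0.3142, 0.0444], [0.4786, 0.3346, 0.0584]]
fit [ 0.9998379  -0.01800698  0.4210716   0.32350472]
mat 4448 ((451.0610046386719, 306.576171875), (167.7541046142578, 274.7975769042969), 89.16343688964844)
Stip 30 [0.4936 0.0007 0.1748] [[0.4864, -0.0047, 0.1651], [0.499, 0.0069, 0.1824]]
head 178 [0.5071 0.3201 0.0754] [[0.4815, 0.2985, 0.0683], [0.5278, 0.345, 0.0807]]
handle 175 [0.4069 0.3216 0.05  ] [[0.3235, 0.3134, 0.0405], [0.4707, 0.3333, 0.0563]]
fit [ 0.9976429  -0.0686203   0.40982804  0.32090425]
mat 110 ((456.9051818847656, 304.3191223144531), (161.65652465820312, 276.3393859863281), 88.50302124023438)
```

View pics/c2.png

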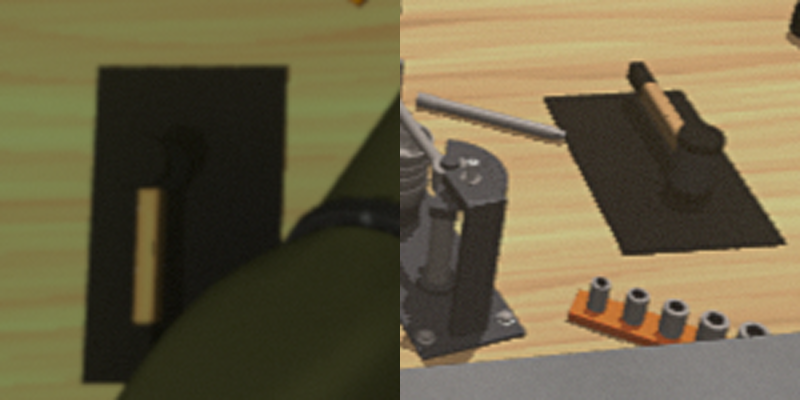

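View pics/w7.png

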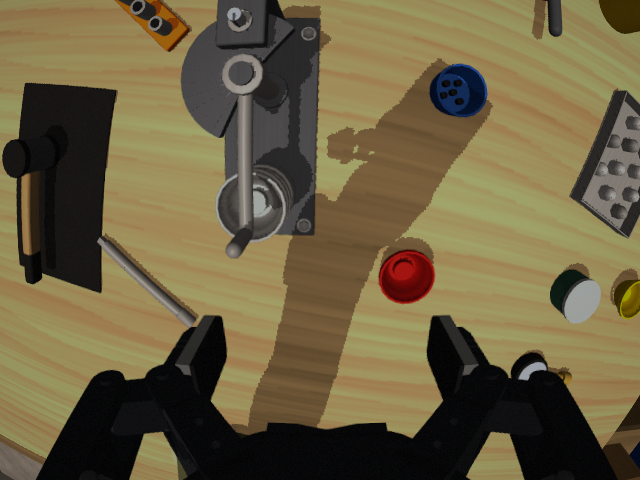

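The hook now lies over the stack: the bar runs from (243,75) to (237,245) and the stack is undisturbed. Next is the mallet, with its head at about (0.502, 0.321) and the handle pointing to -x.

Request:
drive_tool(
  moves=[
    [[-1,0.005,-0.049,0,0.1],[-1,0.01,-0.098,0,0.2],[-1,0.015,-0.147,0,0.24],[-1,0.02,-0.196,0,0.24],[-1,0.024,-0.245,0,0.24],[-1,0.029,-0.294,0.03,0.24],[-1,0.034,-0.343,0.06,0.24],[-1,0.038,-0.387,0.09,0.24]],
  ],
)

```text
t: 30.5
position: [0.4599, 0.3085, 0.1959]
tool_rot: [-3.14, 0.037, -0.001]
ft_force: [0.2, 0.6, -0.4]
width: 1.001
gripper_force: 0.0
```

Request:
drive_tool(
  moves=[
    [[-1,0,0,0.02,0],[-1,0,0,0.02,0],[-1,0,0,0.02,0],[-1,0,0,0.02,0],[-1,0,0,0.02,0]],
  ],
)

```text
t: 31.0
position: [0.4618, 0.305, 0.178]
tool_rot: [-3.14, 0.043, -0.003]
ft_force: [-0.1, -0.4, 0.4]
width: 1.0
gripper_force: 0.0
```

```bash
python3 - <<'E'
from h import *
s,w,tl,W=wrist("w8"); np.save("W8.npy",W)
M=R.from_rotvec(s["tool_rot"]).as_matrix(); print(s["position"].round(4),M[:,0].round(3),s["joint_velocities"].round(3)[:4])
p=W.reshape(-1,3);t=tl.reshape(-1,3);x,y,z=p.T; hsv=cv2.cvtColor(w["frame"],cv2.COLOR_RGB2HSV).reshape(-1,3)
m=(y>.25)&(y<.4)&(x>.25)&(x<.56)
q=p[m&(z>.072)&(z<.082)]; print("head top",len(q),q.mean(0).round(4),q.min(0).round(4),q.max(0).round(4),circ(q[:,:2]))
for lab,h in (("wood",m&(z>.049)&(z<.056)&(hsv[:,1]>70)&(hsv[:,2]>50)),("all",m&(z>.047)&(z<.06)&(x<.475))):
    q=p[h]; print(lab,len(q),q.mean(0).round(4),q.min(0).round(4),q.max(0).round(4),cv2.fitLine(q[:,:2].astype(np.float32),cv2.DIST_HUBER,0,.01,.01).ravel())
q=p[m&(z>0)&(z<.008)]; print(np.median(q[:,2]))
E
```

```text
[0.4618 0.305  0.178 ] [ 1.    -0.027  0.002] [ 0.     0.005 -0.008  0.001]
head top 3759 [0.5007 0.3219 0.0763] [0.476  0.2989 0.0721] [0.5236 0.346  0.0787] (np.float64(0.5003939959174987), np.float64(0.3219763627095802), np.float64(0.016602813341912784))
wood 2558 [0.4206 0.3236 0.0519] [0.3209 0.3142 0.049 ] [0.4718 0.3346 0.0544] [ 0.9997625  -0.0217954   0.42055747  0.32361403]
all 3408 [0.4039 0.3238 0.0519] [0.3209 0.3142 0.047 ] [0.4718 0.3348 0.0544] [ 0.9998201  -0.01896738  0.40388745  0.32379955]
0.004257598403971163
```

View pics/w8.png

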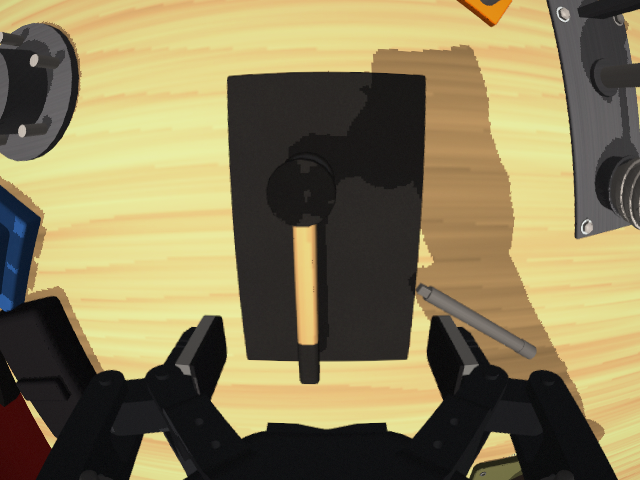

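The mallet head is at (301,190), with the handle running straight to -x and its end at (309,383).

Request:
drive_tool(
  moves=[
    [[-1,-0.004,-0.0175,0.02,0],[-1,-0.004,-0.0175,0.06,0],[-1,-0.004,-0.0175,0.1,0],[-1,-0.004,-0.0175,0.135,0],[-1,-0.004,-0.0175,0.15,0],[-1,-0.004,-0.0175,0.156,0],[-1,-0.004,-0.0175,0.156,0],[0,-0.004,-0.0175,0.156,0]],
  ],
  grip_force=120,
)

```text
t: 31.85
position: [0.4581, 0.3235, 0.0218]
tool_rot: [-3.14, 0.04, -0.003]
ft_force: [-0.3, -0.5, -0.5]
width: 0.859
gripper_force: 0.0
```

Request:
drive_tool(
  moves=[
    [[1,0,0,0,0],[1,0,0,0,0],[1,0,0,0,0],[1,0,0,0,0],[1,0,0,0,0],[1,0,0,0,0],[1,0,0,0,0],[1,0,0,0,0]],
  ],
)

```text
t: 32.65
position: [0.4573, 0.3232, 0.0213]
tool_rot: [-3.141, 0.04, -0.001]
ft_force: [-0.8, 0.1, 5.3]
width: 0.191
gripper_force: 116.9
```

Request:
drive_tool(
  moves=[
    [[1,0,0,-0.02,0],[1,0,0,-0.05,0],[1,0,0,-0.09,0],[1,0,0,-0.13,0],[1,0,0,-0.17,0],[1,0,0,-0.21,0],[1,0,0,-0.235,0],[1,0,0,-0.235,0]],
  ],
)

```text
t: 33.45
position: [0.4586, 0.3238, 0.2584]
tool_rot: [-3.138, 0.04, -0.007]
ft_force: [1.4, 0.0, -4.2]
width: 0.19
gripper_force: 118.1
```

Request:
drive_tool(
  moves=[
    [[1,0.015,0.025,0,0],[1,0.035,0.06,0,0],[1,0.057,0.1,0,0],[1,0.08,0.145,0,0],[1,0.105,0.19,0,0],[1,0.13,0.235,0,0],[1,0.15,0.27,0,0],[1,0.16,0.2885,0,0]],
  ],
)

```text
t: 34.25
position: [0.6096, 0.0249, 0.2534]
tool_rot: [3.138, -0.049, -0.004]
ft_force: [-0.6, -0.6, -4.9]
width: 0.189
gripper_force: 118.0
```

Request:
drive_tool(
  moves=[
    [[1,0,0,0,0],[1,0,0,0,0],[1,0,0,0,0],[1,0,0,0,0],[1,0,0,0,0]],
  ],
)

```text
t: 34.75
position: [0.6094, 0.0322, 0.2554]
tool_rot: [-3.141, 0.036, 0.001]
ft_force: [-0.3, 0.4, -4.3]
width: 0.194
gripper_force: 118.0
```

```bash
python3 - <<'E'
from h import *
s,w,tl,W=wrist("w9")
M=R.from_rotvec(s["tool_rot"]).as_matrix(); print(s["position"].round(4),M[:,0].round(3),s["joint_velocities"].round(3)[:4],s["ft_force"].round(1))
t=tl.reshape(-1,3); x,y,z=t.T
q=t[(z>-.07)&(z<-.04)&(x>.012)&(x<.08)&(abs(y)<.03)]; print("head top in tool",len(q),q.mean(0).round(4),q.min(0).round(4),q.max(0).round(4))
A=np.c_[q[:,:2],np.ones(len(q))]; print("plane",np.linalg.lstsq(A,q[:,2],rcond=None)[0].round(4))
T=ctrl.read_camera("top"); S=ctrl.read_camera("scene")
cv2.imwrite("pics/c3.png",np.hstack([cv2.resize(X["frame"][a:a+150,b:b+150,::-1],(400,400),interpolation=2) for X,a,b in((T,130,180),(S,190,320))]))
E
```

```text
[0.6094 0.0322 0.2554] [ 1.    -0.023 -0.001] [ 0.005 -0.004  0.006 -0.005] [-0.3  0.4 -4.3]
head top in tool 26201 [ 0.0414 -0.0004 -0.0548] [ 0.012 -0.03  -0.07 ] [ 0.0668  0.03   -0.04  ]
plane [ 0.0244  0.0023 -0.0558]
```

View pics/c3.png

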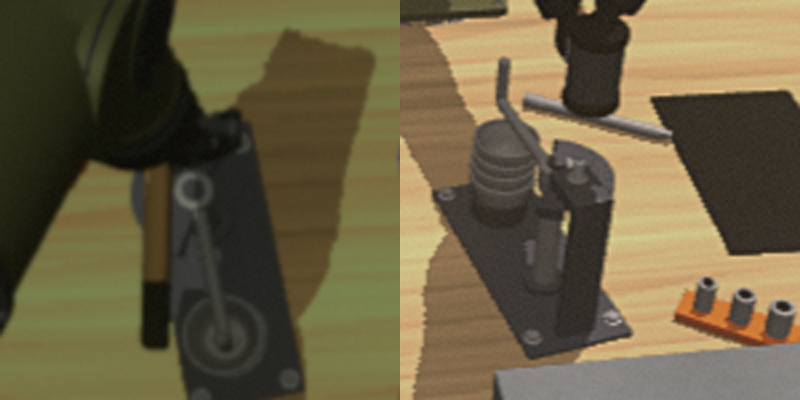

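Request:
drive_tool(
  moves=[
    [[1,-0.001,0.001,0.03,0],[1,-0.001,0.001,0.05,0],[1,-0.001,0.001,0.06,0],[1,-0.001,0.001,0.07,0],[1,-0.001,0.001,0.08,0],[1,-0.001,0.001,0.086,0],[1,-0.001,0.001,0.086,0],[1,-0.001,0.001,0.086,0]],
  ],
)

```text
t: 35.7
position: [0.611, 0.0292, 0.1749]
tool_rot: [-3.14, 0.04, -0.011]
ft_force: [-7.4, 1.5, 29.9]
width: 0.19
gripper_force: 123.1
```

Request:
drive_tool(
  moves=[
    [[1,0,0,-0.02,0],[1,0,0,-0.05,0],[1,0,0,-0.086,0],[1,0,-0.03,-0.086,0],[1,0,-0.075,-0.086,0],[1,0,-0.09,-0.086,0],[1,0,-0.09,-0.086,0],[1,0,-0.09,-0.086,0]],
  ],
)

```text
t: 36.5
position: [0.6104, 0.1196, 0.2549]
tool_rot: [3.14, -0.038, -0.002]
ft_force: [0.2, -1.1, -5.1]
width: 0.189
gripper_force: 118.1
```

```bash
python3 - <<'E'
from h import *
s,w,tl,W=wrist("w10"); print(s["position"].round(4),s["tool_rot"].round(3),s["ft_force"].round(1))
S=ctrl.read_camera("scene")
for n,W in(("w",W),("S",cloud(S))):
    p=W.reshape(-1,3); x,y,z=p.T
    for r in(.006,.02):
        q=p[(np.hypot(x-.649,y-.030)<r)&(z>.14)&(z<.19)]; print(n,r,len(q),np.percentile(q[:,2],[5,50,95]).round(4) if len(q) else"")
    q=p[(z>.165)&(z<.19)&(abs(y)<.04)&(x>.46)&(x<.52)]; print("tip",len(q),q.mean(0).round(4))
cv2.imwrite("pics/c4.png",np.hstack([cv2.resize(w["frame"][0:240,300:620,::-1],(400,300)),cv2.resize(S["frame"][200:320,340:500,::-1],(400,300))]))
t=tl.reshape(-1,3); x,y,z=t.T
q=t[(z>-.07)&(z<-.04)&(x>.012)&(x<.08)&(abs(y)<.03)]; A=np.c_[q[:,:2],np.ones(len(q))]; print("plane",np.linalg.lstsq(A,q[:,2],rcond=None)[0].round(4),q.mean(0).round(4))
E
```

```text
[0.6104 0.1196 0.2549] [ 3.14e+00 -3.80e-02 -2.00e-03] [ 0.2 -1.1 -5.1]
w 0.006 225 [0.1584 0.1595 0.1606]
w 0.02 2362 [0.1566 0.1585 0.16  ]
tip 0 [nan nan nan]
S 0.006 14 [0.1586 0.1591 0.161 ]
S 0.02 154 [0.1474 0.1585 0.1606]
tip 31 [4.937e-01 4.000e-04 1.751e-01]
plane [ 0.0247  0.0022 -0.0558] [ 0.0415 -0.0004 -0.0548]<stdin>:8: RuntimeWarning: Mean of empty slice.
  ret = um.true_divide(
```

View pics/c4.png

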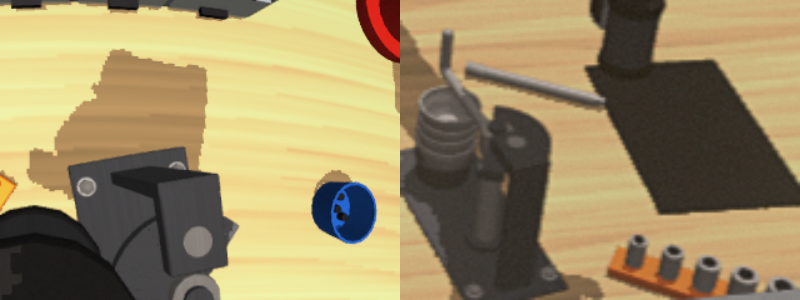

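The pin head is flush with the ear to within about 1 mm (left crop at (197,241)) and the hook is unmoved. Now I'll return the mallet.

Request:
drive_tool(
  moves=[
    [[1,-0.015,-0.02,0,0],[1,-0.045,-0.055,0,0],[1,-0.075,-0.095,0,0],[1,-0.105,-0.135,0,0],[1,-0.135,-0.17,0,0],[1,-0.152,-0.193,0,0],[1,-0.158,-0.2,0,0],[1,-0.158,-0.2,0,0]],
  ],
)

```text
t: 37.4
position: [0.4576, 0.3241, 0.2556]
tool_rot: [-3.141, 0.037, 0.0]
ft_force: [0.1, 0.4, -4.4]
width: 0.193
gripper_force: 118.3
```

Request:
drive_tool(
  moves=[
    [[1,0,0,0.03,0],[1,0,0,0.07,0],[1,0,0,0.11,0],[1,0,0,0.15,0],[1,0,0,0.18,0],[1,0,0,0.2,0],[1,0,0,0.21,0],[1,0,0,0.21,0]],
  ],
)

```text
t: 38.2
position: [0.4594, 0.3215, 0.0449]
tool_rot: [3.139, -0.044, -0.0]
ft_force: [-1.0, 0.1, -3.8]
width: 0.192
gripper_force: 118.3
```

Request:
drive_tool(
  moves=[
    [[1,0,0,0,0],[1,0,0,0,0],[1,0,0,0,0]],
  ],
)

```text
t: 38.5
position: [0.4589, 0.3241, 0.0467]
tool_rot: [-3.14, 0.039, -0.003]
ft_force: [-0.3, -0.0, -4.9]
width: 0.19
gripper_force: 118.3
```

Request:
drive_tool(
  moves=[
    [[1,0,0,0.01,0],[1,0,0,0.018,0],[1,0,0,0.022,0],[1,0,0,0.025,0],[1,0,0,0.025,0],[1,0,0,0.025,0],[1,0,0,0.025,0]],
  ],
)

```text
t: 39.2
position: [0.4574, 0.3235, 0.0214]
tool_rot: [-3.141, 0.04, 0.002]
ft_force: [-3.3, -1.6, 6.3]
width: 0.194
gripper_force: 120.0
```

Request:
drive_tool(
  moves=[
    [[0.7,0,0,0,0],[0.4,0,0,0,0],[0,0,0,0,0],[-0.5,0,0,0,0],[-1,0,0,0,0],[-1,0,0,0,0],[-1,0,0,0,0],[-1,0,0,0,0]],
  ],
)

```text
t: 40.0
position: [0.4582, 0.3237, 0.0206]
tool_rot: [3.141, -0.04, 0.0]
ft_force: [0.1, -0.6, 0.4]
width: 1.001
gripper_force: 0.0
```

Request:
drive_tool(
  moves=[
    [[-1,0,0,-0.03,0],[-1,0,0,-0.07,0],[-1,0,0,-0.11,0],[-1,0,0,-0.15,0],[-1,0,0,-0.19,0],[-1,0,0,-0.22,0],[-1,-0.04,0.04,-0.22,0],[-1,-0.06,0.06,-0.22,0]],
  ],
)

```text
t: 40.8
position: [0.3957, 0.2641, 0.2415]
tool_rot: [-3.141, 0.039, -0.002]
ft_force: [-0.2, 0.1, -0.3]
width: 0.996
gripper_force: 0.0
```

Request:
drive_tool(
  moves=[
    [[-1,0,0,0,0],[-1,0,0,0,0],[-1,0,0,0,0],[-1,0,0,0,0]],
  ],
)

```text
t: 41.2
position: [0.3976, 0.2661, 0.2405]
tool_rot: [-3.141, 0.038, -0.002]
ft_force: [-0.2, 0.8, -0.4]
width: 0.999
gripper_force: 0.0
```

```bash
python3 - <<'E'
from h import *
s,w,tl,W=wrist("w11"); print(s["t"],s["position"].round(4))
T=ctrl.read_camera("top"); S=ctrl.read_camera("scene")
p=W.reshape(-1,3); x,y,z=p.T
q=p[(y>.29)&(y<.36)&(x>.47)&(x<.54)&(z>.073)&(z<.082)]; A=np.c_[q[:,:2],np.ones(len(q))]; print("head",len(q),q.min(0).round(4),q.max(0).round(4),np.linalg.lstsq(A,q[:,2],rcond=None)[0].round(4))
for X in(T,S):
    P=cloud(X); print(fitr(P,[.502,.005],.042,.093,.103))
    p=P.reshape(-1,3); x,y,z=p.T
    q=p[(z>.165)&(z<.19)&(abs(y)<.04)&(x>.46)&(x<.52)]; print("tip",len(q),q.mean(0).round(4))
    q=p[(np.hypot(x-.649,y-.030)<.007)&(z>.14)&(z<.19)]; print("pin",len(q),np.percentile(q[:,2],[5,50,95]).round(4) if len(q) else"")
cv2.imwrite("pics/end.png",np.hstack([cv2.resize(X["frame"][100:400,80:480,::-1],(400,300)) for X in(T,S)]))
E
```

```text
41.2 [0.3976 0.2661 0.2405]
head 2445 [0.4766 0.2992 0.073 ] [0.5238 0.3461 0.0791] [0.0025 0.0056 0.0733]
(array([0.5001, 0.0072, 0.031 ]), 132, np.float64(0.0976))
tip 31 [0.4879 0.0007 0.1787]
pin 33 [0.1571 0.1594 0.1626]
(array([0.5028, 0.0068, 0.0311]), 98, np.float64(0.0968))
tip 31 [0.4931 0.0005 0.1747]
pin 15 [0.1578 0.1595 0.161 ]
```

View pics/end.png

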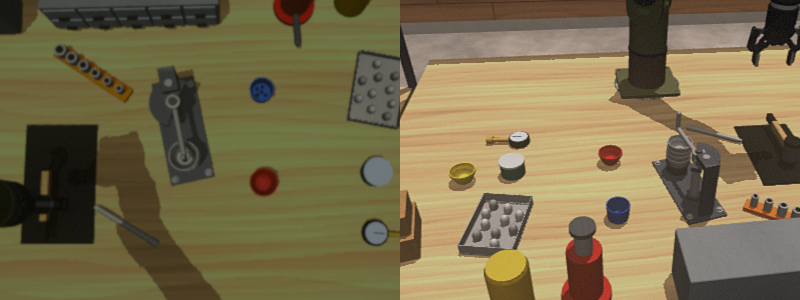

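The end view shows all four caps stacked under the hook, the pin flush, the mallet upright on the mat at about (50,195), and the other things untouched. Handing in.

```bash
python3 -c "
from workcell import ctrl
print(ctrl.finish_job())"
```

```text
the job is handed in; nothing more can be done
None
```

I nested all four caps present on the seat, swung the hook to its stop, drove the pin to within about 1 mm of flush with the mallet, stood the mallet back on its mat, and handed the job in; no verdict was shown.

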